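# Tip a test slab out of its nest and weigh it

### The arm

A 6-joint arm with a two-finger parallel gripper is mounted at the origin on a cart in front of the work surface, level with it; the furniture and walls round the work are solid. World frame = base frame: x ahead of the robot, y to its left, z up, the work surface at z = 0. Lengths are in mm, angles in rad, forces in N, time in s.
With the tool pointing down it reaches from about 275 to 750 mm from the base axis. Payload 10.2 kg.
Tool frame: the origin (TCP) lies at the very end of the fingers, on their centre line; the grasp point (between the pads) lies 19 mm behind it; z points along the fingers, x is the direction in which the jaws open and shut, and the axes are right-handed (so a half turn about z gives the same grasp; the last joint's range is limited). The gripper opens to 85 mm and grips with 20 to 120 N. Pads are 22 mm wide; open, the fingers measure 114 mm over their backs; the gripper's body (76 mm by 85 mm) begins 54 mm behind the grasp point. The pads swing forward as they close: fully open they stand 13 mm farther back than shut.
Start: joints at [1.014, 0.313, 1.498, -0, 1.331, -0.223], TCP at [172.022, 496.024, 231.294] pointing down, gripper open.
Joint ranges: [-2.94, 2.94], [-0.97, 2.17], [0.19, 2.56], [-1.23, 4.37], [0.02, 3.11], [-2.88, 2.88]. Speed limits (rad/s): [2.39, 2.39, 3.01, 3.14, 3.14, 3.14].

### API

Orientations are given as a unit quaternion [w, x, y, z].
In Python, from rig import ctrl, cams gives the robot as it stands.
- The arm moves only by the tool play_rows, never from a script. Its argument "steps" is a list of rows, each a list of 2 entries, a list of its own where there are three numbers: the shift along the tool's x, y, z normalised to -1 to 1, where 1 is 0.75 m, then the turn, a rotation vector about the tool's x, y, z normalised to -1 to 1, where 1 is 45 degrees. A call has 1 to 20 rows; each row shifts and turns the commanded pose from where the row before left it, along the tool's axes as they then stand; what a row does not reach is not made up. A row lasts 1/10 s, in which the tool goes at most 50 mm and 8.59 degrees, less where a joint would pass 70% of its speed; a pose out of reach is approached as far as the arm can. A call with a number of a shift or a turn outside -1 to 1 is refused whole. A call with a gripper value outside its range is refused whole. "grip" is the closure, from 0 (fully open) to 1 (shut), set as the call begins (left out, the last holds). The fingers move at their own pace and stop on an object; "squeeze" is the grip in N (left out, the last holds). Time passes only in rows, so rows that do not move let the fingers close. It gives the time, the measured TCP pose, the force and the opening at its end, in the units of the state.
- ctrl.sense(): the state, without advancing time (a new reading comes with each control period).
- cams.capture(name): name is "side" or "top" or "wrist"; returns the picture (384x512x3 uint8, red, green, blue); there is no depth.
- cams.camera_info(name): a dict with "fx", "fy", "cx", "cy" (pixels), "dist_coeffs" ([k1, k2, p1, p2, k3] as OpenCV has them; the pictures are not rectified), "xyz" and "attitude" of the camera in the world. Camera axes: x right, y up, looking along -z (the intrinsics and any distortion apply to the point x, -y, -z); pixel columns grow to the right and rows downward; lengths in mm; the calibration is good to about 2 mm. A picture is of the moment at which its call begins: read the wrist's pose just before it. camera_info takes no time and is no camera call; for the wrist camera it gives the pose at the moment of the call.
- ctrl.finish_job(): hands the job in, once; it reports no verdict.
Trained networks look in the newest picture that a camera, given by its name, has taken for a name from the list of things; names that differ only in an ending like _2 or _b are one class to them, and where a whole thing is asked for, a point or a joint stands for the part that bears it (a point fixed in the world has none). Each returns a list of dicts, best first, with "p" (0 to 1); they miss things now and then, are a little off and sometimes report something else, mostly with a low value. They report only what shows in the picture. A call takes as long as a camera call. They do not tell look-alikes from the thing itself.
- cams.search_frame(camera, thing): "rect" ([centre column, centre row, width, height] in pixels, round what is visible of it).
- cams.tip_of(camera, thing): "pixel" ([column, row] in pixels: a listed point, or the origin of a listed thing).
The state is a dict: "time_s": time; "joints": joint angles; "dq": joint speeds; "tau": joint torques, N m; "eef_pos": TCP position; "ee_rot": TCP orientation; "force": force on the tool from outside, world axes, zero at the start; "wrist_torque": the same for the moment, N m; "grip_width": opening from 0.0 (shut) to 1.0 (fully open).
Only numpy, scipy, OpenCV 4.12 (cv2) and the standard library are available. Lean on these libraries where they do the work, as an engineer would, in place of code of your own. Each camera call takes 0.05 s, during which the arm holds its last target.

### The job

The longer of the two concrete test slabs sits flush in its pocket of the aluminium tray, with no room for fingers beside it. Press down its end next to the thumb notch so that its other end tips up, then lift it out and lay it flat in the middle of the scale's blue pan. Leave the shorter slab in its pocket.

Things in the scene. Friction and masses are not known exactly. Their poses are not given: they have to be found in the camera images.
- nest_tray: Fixed aluminium tray, 78x190x44 mm; origin under its centre, z up. Two 54 mm wide pockets along its y: long one y -79 to 17, short one 29 to 83; thumb notch, 34 mm wide, in its -y end wall. Under the long slab is a stiff lifter plate hinged at y -31, z 36 about the tray's x: pressed at the notch end (4 N), slab and plate turn together up to 22 deg and stay there when let go.
- slab_centre (a point): Centre of the longer slab (to move), 50x90x16 mm, 0.12-0.22 kg. Starts level, top flush with the rim, axes as the tray's, at tray y -31, 2-3 mm play all round. Pressing 15 mm from its -y (notch) end, the fingertip goes 10-12 mm down. Tipped, its +y end stands out, top edge some 16 mm over the rim: take it there, 10 mm from the end, across the 50 mm width, fingertips just over the rim.
- tile_centre (a point): Centre of the shorter concrete slab, 50 x 50 x 16 mm, flush in the tray's short pocket; to be left there.
- pan_centre (a point): Centre of the upper face of the blue pan of the white lab scale, 128 x 148 mm (its own x, y), 47 mm above the bench; z up. The pan is fixed (it does not sink).
Things that resemble listed ones, but are neither listed nor needed, are in the scene too. Leave any red look-alike of the part that bears slab_centre alone.

How it is judged:
By the outcome, as a careful person would: the job done as asked, in the order asked, and still so for the second after the job is handed in, with the robot touching nothing.
It also fails if it takes over 51 s, if anything falls off the work surface, if the arm or the gripper's body presses on something with over 40 N, if the wrist force passes 120 N, or if a joint passes its speed limit or range.

## Working session

There is one attempt and no reset: what is moved stays moved. The work goes in short steps, Python scripts to look and compute and a tool call to move; the robot and the scene stay as the last step left them, time stands still between calls to the robot, and variables do not carry over. Pictures are saved under pics/ and viewed, and the job is handed in when it is done.

Besides the shell and the picture viewer there is one more tool, called after "Request:" by a JSON object that holds its "api" and its "payload". play_rows: Moves the arm, as the interface text tells. Its arguments: {"type":"object","properties":{"steps":{"type":"array"},"grip":{"type":"number"},"squeeze":{"type":"number"}},"required":["steps"]}

```bash
mkdir -p pics; ls
python3 - <<'E'
from rig import ctrl,cams
import cv2
s=ctrl.sense(); print(s)
for n in ["side","top","wrist"]:
    im=cams.capture(n); cv2.imwrite(f"pics/{n}0.png",im[:,:,::-1])
    print(n,cams.camera_info(n))
    for t in ["nest_tray","slab_centre","tile_centre","pan_centre"]:
        print(t,[(r['pixel'],round(r['p'],2)) for r in cams.tip_of(n,t)][:3])
print(ctrl.sense()['time_s'])
E
```

```text
pics
{'time_s': 0.0, 'joints': array([ 1.01362021e+00,  3.13421957e-01,  1.49846630e+00,  1.59848063e-05,
        1.33101821e+00, -2.23386932e-01]), 'dq': array([ 0.00092689, -0.00102035, -0.0011296 , -0.00083626,  0.00126411,
       -0.00097276]), 'tau': array([ 2.34282550e-05, -4.12279451e+01, -2.59739256e+01, -2.67763362e-04,
        4.22419980e-03,  1.49459896e-05]), 'eef_pos': array([171.85675511, 495.78646343, 230.73843681]), 'ee_rot': array([ 2.45689033e-04,  8.14747950e-01,  5.79814924e-01, -6.09280199e-04]), 'force': array([-0.53141812, -0.14524631, -0.11939739]), 'wrist_torque': array([ 0.00091233, -0.07024451,  0.03932742]), 'grip_width': 0.9983310079118335}
side {'fx': 397.0603415217418, 'fy': 397.0603415217418, 'cx': 249.1688652263172, 'cy': 184.2150139878677, 'dist_coeffs': array([-0.01644289,  0.        ,  0.        ,  0.        ,  0.        ]), 'xyz': array([440.52186439, 444.344442  , 851.31183129]), 'attitude': array([-0.09244538, -0.02010099,  0.27531327,  0.95668825])}
nest_tray [([284.9, 145.6], 0.69)]
slab_centre [([272.7, 132.3], 0.88), ([220.0, 285.4], 0.82)]

[... 207 characters left out ...]
     , 0.        , 0.        ]), 'xyz': array([403.75487544, -42.37024858, 896.04409732]), 'attitude': array([ 0.70504794,  0.06147644, -0.04786389, -0.70486673])}
nest_tray [([340.7, 223.3], 0.83)]
slab_centre [([157.5, 190.8], 0.96), ([340.6, 203.1], 0.68)]
tile_centre [([344.3, 240.8], 0.83)]
pan_centre []
wrist {'fx': 309.8728262504411, 'fy': 309.8728262504411, 'cx': 263.2549805473638, 'cy': 194.05374340534527, 'dist_coeffs': array([-0.04540918,  0.        ,  0.        ,  0.        ,  0.        ]), 'xyz': array([101.39927077, 519.97257459, 375.50765806]), 'attitude': array([ 0.80579952, -0.12116608, -0.08582741,  0.57327095])}
nest_tray []
slab_centre []
tile_centre []
pan_centre []
0.75
```

View pics/side0.png

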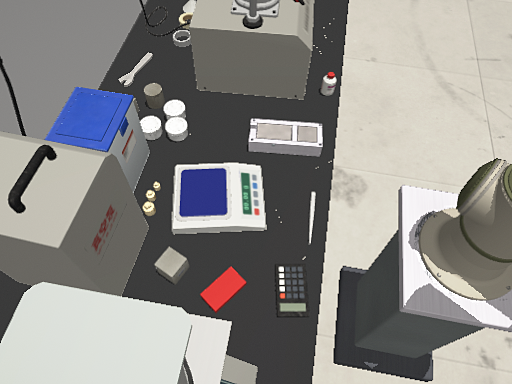

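View pics/top0.png

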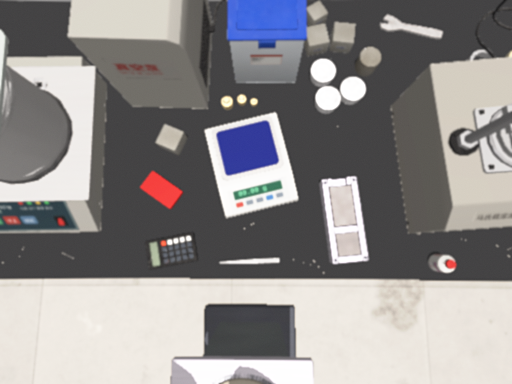

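View pics/wrist0.png

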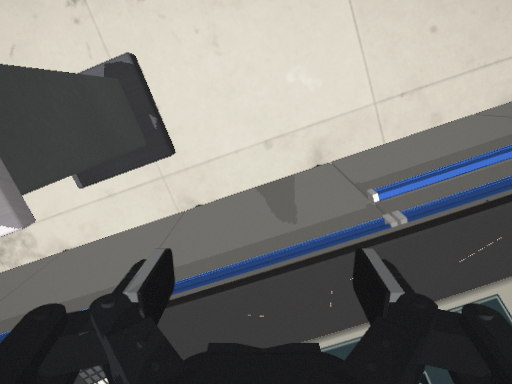

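The red look-alike is at top (161,190); the tray is at top (344,220) and side (286,137); the pan is at top (248,148) and side (204,192). I'll zoom in to pick corners.

Run:
```python
import cv2
t=cv2.imread('pics/top0.png'); s=cv2.imread('pics/side0.png')
def z(im,x,y,w,h,k,n): cv2.imwrite(n,cv2.resize(im[y:y+h,x:x+w],None,fx=k,fy=k,interpolation=cv2.INTER_CUBIC))
z(t,310,170,70,100,6,'pics/t_tray.png'); z(s,240,110,90,50,8,'pics/s_tray.png')
z(t,200,110,100,108,5,'pics/t_pan.png'); z(s,168,158,105,80,6,'pics/s_pan.png')
```

```text
(no output)
```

View pics/t_tray.png

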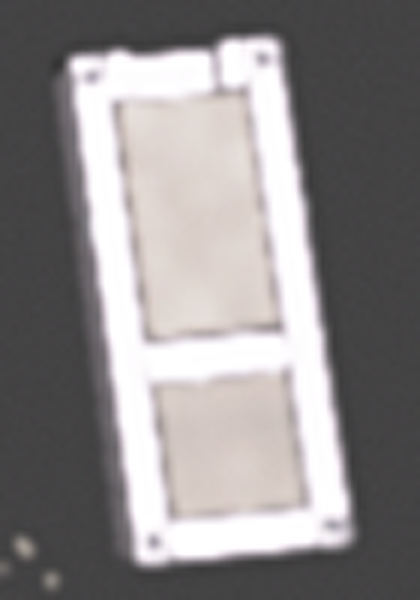

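View pics/s_tray.png

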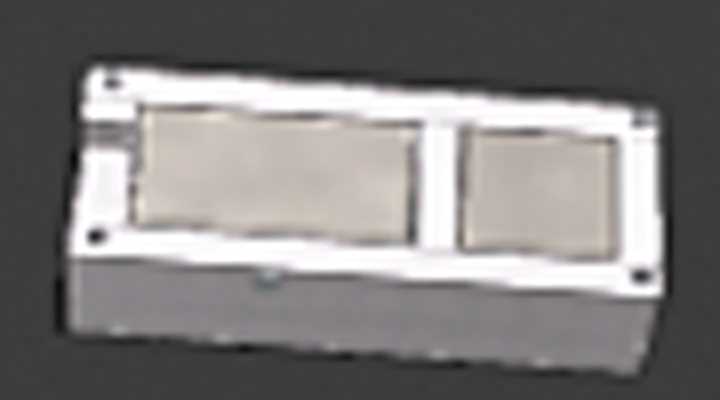

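View pics/t_pan.png

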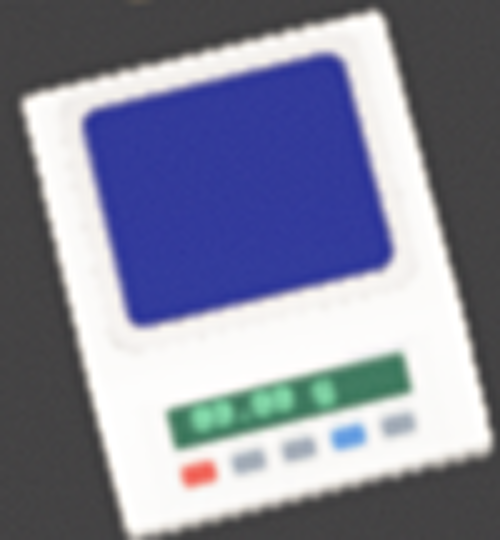

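View pics/s_pan.png

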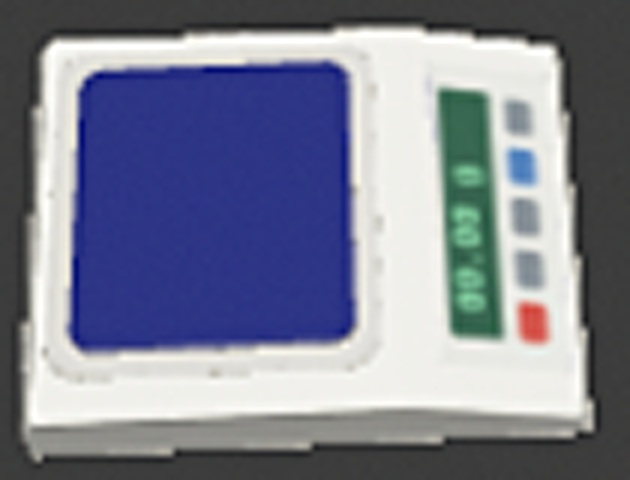

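```bash
cat > h.py <<'E'
import numpy as np, cv2
from scipy.spatial.transform import Rotation as R
def rot(q): return R.from_quat([q[1],q[2],q[3],q[0]]).as_matrix()
F=np.diag([1,-1,-1.])
def ray(info,px):
    K=np.array([[info['fx'],0,info['cx']],[0,info['fy'],info['cy']],[0,0,1]])
    p=cv2.undistortPoints(np.array(px,float).reshape(-1,1,2),K,np.array(info['dist_coeffs'])).reshape(-1,2)
    d=np.c_[p,np.ones(len(p))]@F@rot(info['attitude']).T
    return np.array(info['xyz']),d/np.linalg.norm(d,axis=1)[:,None]
def tri(obs):
    A=0;b=0
    for o,d in obs:
        P=np.eye(3)-np.outer(d,d);A=A+P;b=b+P@o
    x=np.linalg.solve(A,b)
    return x,[np.linalg.norm((np.eye(3)-np.outer(d,d))@(x-o)) for o,d in obs]
def planez(info,px,z):
    o,d=ray(info,px); return o+d*((z-o[2])/d[:,2])[:,None]
def proj(info,X):
    K=np.array([[info['fx'],0,info['cx']],[0,info['fy'],info['cy']],[0,0,1]])
    p=(np.atleast_2d(X)-info['xyz'])@rot(info['attitude'])@F
    return cv2.projectPoints(p.reshape(-1,1,3),np.zeros(3),np.zeros(3),K,np.array(info['dist_coeffs']))[0].reshape(-1,2)
E
python3 - <<'E'
from h import *
from rig import cams
it,is_=cams.camera_info('top'),cams.camera_info('side')
c=lambda p,x,y,k:(np.array(p,float)+.5)/k-.5+[x,y]
S={'scr':([(262,58),(92,76),(152,540),(333,524)],[(112,80),(96,235),(641,275),(642,118)]),
'slab':([(250,90),(115,100),(150,340),(282,328)],[(137,106),(132,227),(413,244),(416,125)])}
for n,(a,b) in S.items():
    ta,tb=c(a,310,170,6),c(b,240,110,8)
    ot,dt=ray(it,ta);os,ds=ray(is_,tb)
    P=[]
    for i in range(4):
        x,e=tri([(ot,dt[i]),(os,ds[i])]);P.append(x);print(n,x.round(1),np.round(e,1))
    P=np.array(P);print('mean',P.mean(0).round(1),'sides',[np.linalg.norm(P[i]-P[i-1]).round(1) for i in range(4)])
    d=(P[0]+P[1]-P[2]-P[3]);print('ang of -y axis',np.degrees(np.arctan2(d[1],d[0])))
    print(planez(it,ta,44).round(1)[:, :2],planez(is_,tb,44).round(1)[:,:2])
def hsvc(img,n):
    h=cv2.cvtColor(img,cv2.COLOR_BGR2HSV);m=cv2.inRange(h,(110,140,60),(130,255,255))
    return m
for n,box in(('top',(200,110,100,108)),('side',(168,158,105,80))):
    im=cv2.imread(f'pics/{n}0.png');x,y,w,h=box
    m=hsvc(im[y:y+h,x:x+w],n)
    cn=max(cv2.findContours(m,0,2)[0],key=cv2.contourArea)
    r=cv2.minAreaRect(cn);box_=cv2.boxPoints(r)+[x,y]
    i=it if n=='top' else is_
    X=planez(i,cn.reshape(-1,2)+[x,y],47)[:,:2].astype(np.float32)
    rr=cv2.minAreaRect(X);print(n,'pan',rr)
    M=cv2.moments(m,True);cc=[M['m10']/M['m00']+x,M['m01']/M['m00']+y];print(cc)
    if n=='top': A=ray(i,[cc])
    else: B=ray(i,[cc])
x,e=tri([(A[0],A[1][0]),(B[0],B[1][0])]);print('pan',x,e)
E
```

```text
scr [ 553.2 -257.7   42.7] [0.6 0.6]
scr [ 546.5 -192.9   41.2] [0.6 0.6]
scr [ 371.5 -209.5   43.7] [0.7 0.7]
scr [ 377.4 -276.6   42.5] [0.8 0.8]
mean [ 462.1 -234.2   42.5] sides [np.float64(176.8), np.float64(65.1), np.float64(175.8), np.float64(67.3)]
ang of -y axis 5.78687023874559
[[ 553.5 -257.4]
 [ 546.6 -192.5]
 [ 372.2 -209.5]
 [ 378.3 -276.3]] [[ 552.4 -256.4]
 [ 545.5 -190.6]
 [ 370.8 -209.3]
 [ 376.7 -275.2]]
slab [ 543.  -254.7   34.8] [0.4 0.4]
slab [ 537.  -202.2   36.8] [1.4 1.4]
slab [ 445.4 -212.5   37.7] [0.9 0.9]
slab [ 450.5 -262.1   38.4] [0.3 0.3]
mean [ 494.  -232.9   36.9] sides [np.float64(92.9), np.float64(52.8), np.float64(92.2), np.float64(49.9)]
ang of -y axis 5.500863509339992
[[ 541.1 -252.4]
 [ 537.3 -201. ]
 [ 445.9 -211.3]
 [ 450.5 -260.7]] [[ 542.2 -246.9]
 [ 534.7 -196.2]
 [ 444.5 -207.3]
 [ 450.1 -257.2]]
top pan ((629.3583374023438, -12.789474487304688), (102.99494934082031, 122.86599731445312), 13.88397216796875)
[246.97505567928732, 147.5109131403118]
side pan ((629.1168212890625, -12.482711791992188), (106.85305786132812, 126.43389892578125), 14.001992225646973)
[202.8354307841239, 191.99515972894483]
pan [629.98527136 -12.63541056  41.32900352] [np.float64(0.2673727558783377), np.float64(0.26737275587814163)]
```

Run:
```python
from h import *
from rig import cams
it,is_=cams.camera_info('top'),cams.camera_info('side')
for z in(0,100,200,300): print(z,'machine',planez(it,[(100,230),(105,70)],z).round()[:,:2].tolist(),'cab top',planez(it,[(395,100),(415,228)],z).round()[:,:2].tolist(),'cab side',planez(is_,[(195,92),(305,97),(313,15)],z).round()[:,:2].tolist(), 'side machine',planez(is_,[(230,320),(250,370)],z).round()[:,:2].tolist())
```

```text
0 machine [[439.0, 339.0], [845.0, 352.0]] cab top [[761.0, -379.0], [445.0, -407.0]] cab side [[748.0, -366.0], [426.0, -411.0], [443.0, -806.0]] side machine [[507.0, 255.0], [448.0, 341.0]]
100 machine [[435.0, 297.0], [796.0, 308.0]] cab top [[721.0, -341.0], [440.0, -367.0]] cab side [[712.0, -270.0], [428.0, -310.0], [443.0, -659.0]] side machine [[499.0, 277.0], [447.0, 353.0]]
200 machine [[431.0, 254.0], [747.0, 264.0]] cab top [[681.0, -304.0], [435.0, -326.0]] cab side [[676.0, -175.0], [429.0, -210.0], [442.0, -512.0]] side machine [[491.0, 299.0], [446.0, 365.0]]
300 machine [[427.0, 212.0], [697.0, 220.0]] cab top [[641.0, -266.0], [431.0, -285.0]] cab side [[640.0, -80.0], [431.0, -109.0], [442.0, -366.0]] side machine [[483.0, 322.0], [445.0, 377.0]]
```

```bash
cat >> h.py <<'E'
def plan(target,yaw,step=42,s=None):
    """remaining yaw turn first, then shift in tool frame after the turn"""
    from rig import ctrl
    s=s or ctrl.sense(); M=rot(s['ee_rot']); cur=np.degrees(np.arctan2(M[1,0],M[0,0]))
    c,n=np.cos(np.radians(yaw)),np.sin(np.radians(yaw))
    T=np.array([[c,n,0],[n,-c,0],[0,0,-1.]]).T   # columns x,y,z
    rv=R.from_matrix(M.T@T).as_rotvec(degrees=True); k=max(1,int(np.ceil(np.linalg.norm(rv)/8.5)))
    d=T.T@(np.array(target)-s['eef_pos']); m=max(1,int(np.ceil(np.linalg.norm(d)/step)))
    print('pos',s['eef_pos'].round(1),'yaw',round(cur,2),'t',s['time_s'],'F',s['force'].round(1),'tilt err',rv.round(2))
    print(f'{k} turn rows',(rv/45/k).round(4),f'; {m} shift rows',(d/750/m).round(5),'total mm',d.round(1))
E
python3 -c "
from h import *
plan((522.8,-227.9,231),95.7,40)"
```

```text
pos [172.  496.  231.3] yaw 70.88 t 0.75 F [-0.1  0.5  0.1] tilt err [  0.    -0.   -24.82]
3 turn rows [ 0.     -0.     -0.1839] ; 21 shift rows [-4.795e-02  1.760e-02  2.000e-05] total mm [-7.552e+02  2.772e+02  3.000e-01]
```

Request:
{"api": "play_rows", "payload": {"steps": [[[0,0,0],[0,0,-0.184]],[[0,0,0],[0,0,-0.184]],[[0,0,0],[0,0,-0.184]],[[-0.059,0.0217,0],[0,0,0]],[[-0.059,0.0217,0],[0,0,0]],[[-0.059,0.0217,0],[0,0,0]],[[-0.059,0.0217,0],[0,0,0]],[[-0.059,0.0217,0],[0,0,0]],[[-0.059,0.0217,0],[0,0,0]],[[-0.059,0.0217,0],[0,0,0]],[[-0.059,0.0217,0],[0,0,0]],[[-0.059,0.0217,0],[0,0,0]],[[-0.059,0.0217,0],[0,0,0]],[[-0.059,0.0217,0],[0,0,0]],[[-0.059,0.0217,0],[0,0,0]],[[-0.059,0.0217,0],[0,0,0]],[[-0.059,0.0217,0],[0,0,0]],[[-0.059,0.0217,0],[0,0,0]],[[-0.059,0.0217,0],[0,0,0]],[[-0.059,0.0217,0],[0,0,0]]], "grip": 1}}

```text
time_s: 2.75
eef_pos: [522.8, -226.9, 231.3]
ee_rot: [0.0, 0.671, 0.741, 0.0]
force: [1.7, -0.2, -0.6]
grip_width: 0.001
```

Run:
```python
from h import *
from rig import ctrl,cams
plan((522.8,-227.9,70),95.7)
im=cams.capture('wrist'); cv2.imwrite('pics/w1.png',im[:,:,::-1]); i=cams.camera_info('wrist')
np.save('w1.npy',i,allow_pickle=True)
for t in ["slab_centre","tile_centre","nest_tray"]:
    for r in cams.tip_of('wrist',t)[:2]: print(t,r['p'],r['pixel'],planez(i,[r['pixel']],0 if t=='nest_tray' else 36)[0].round(1),planez(i,[r['pixel']],44)[0].round(1))
```

```text
pos [ 522.8 -226.9  231.3] yaw 95.7 t 2.75 F [ 1.7 -0.2 -0.6] tilt err [ 0.01  0.   -0.  ]
1 turn rows [ 0.0002  0.     -0.0001] ; 4 shift rows [-3.400e-04 -2.000e-05  5.375e-02] total mm [-1.000e+00 -1.000e-01  1.613e+02]
slab_centre 0.72 [262.4, 141.8] [ 494.2 -237.4   36. ] [ 493.1 -237.5   44. ]
tile_centre 0.86 [262.8, 59.3] [ 410.8 -245.    36. ] [ 411.7 -244.8   44. ]
nest_tray 0.93 [262.9, 112.1] [ 464.3 -239.9    0. ] [ 462.6 -239.9   44. ]
```

View pics/w1.png

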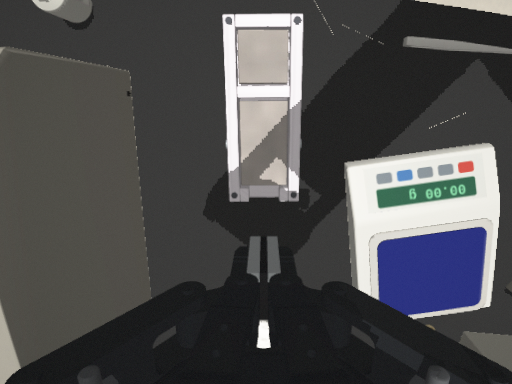

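Run:
```python
from h import *
from rig import ctrl,cams
i=np.load('w1.npy',allow_pickle=True).item()
s=ctrl.sense();M=rot(s['ee_rot']);p=s['eef_pos']
print('TCP px',proj(i,[p,p-19*M[:,2],p-50*M[:,2]]))
print('cam in tool',M.T@(i['xyz']-p),'\n',(M.T@rot(i['attitude'])).round(4))
print('press pt px',proj(i,[[522.8,-227.9,44],[492.9,-230.9,44]]))
scr=[(293,195),(234,195),(229,20),(297,19)]
w=planez(i,scr,44);print(w.round(1),w.mean(0))
im=cv2.imread('pics/w1.png');cv2.imwrite('pics/w1z.png',cv2.resize(im[0:290,200:330],None,fx=4,fy=4,interpolation=2)[::2,::2] if 0 else cv2.resize(im[170:290,190:340],None,fx=5,fy=5,interpolation=cv2.INTER_CUBIC))
```

```text
TCP px [[279.02346532 248.66297637]
 [280.9133054  267.93284257]
 [285.27509289 312.5584292 ]]
cam in tool [  -7.43400845  -73.5570211  -143.51481257] 
 [[ 1.      0.0021  0.0038]
 [ 0.0031 -0.9557 -0.2944]
 [ 0.003   0.2944 -0.9557]]
press pt px [[268.60533104 169.88374679]
 [268.61580686 142.19916389]]
[[ 548.7 -197.9   44. ]
 [ 555.  -263.5   44. ]
 [ 379.3 -280.7   44. ]
 [ 372.2 -215.5   44. ]] [ 463.79383474 -239.40294681   44.        ]
```

View pics/w1z.png

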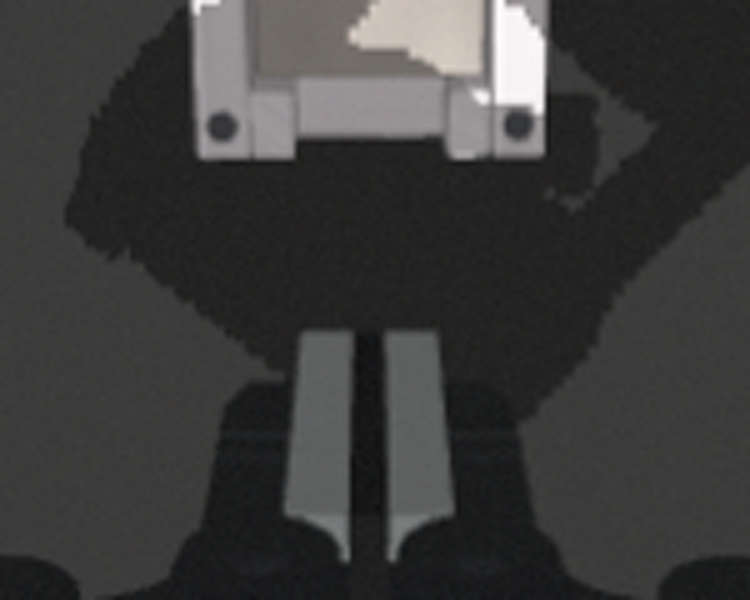

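The wrist camera's reported pose is about 7 mm off along the jaw axis: the fingertips appear at column 264, predicted 279. Corrected for that, it agrees with the fixed cameras (tray axis within 1–2 mm). Descending to just above the press point.

Request:
{"api": "play_rows", "payload": {"steps": [[[-0.0008,0,0.0597],[0,0,0]],[[0,0,0.0597],[0,0,0]],[[0,0,0.0597],[0,0,0]],[[0,0,0.0593],[0,0,0]],[[0,0,0],[0,0,0]]]}}

```text
time_s: 3.45
eef_pos: [519.5, -222.6, 48.2]
ee_rot: [-0.005, 0.671, 0.742, -0.001]
force: [0.1, 0.9, 0.1]
grip_width: 0.001
```

Request:
{"api": "play_rows", "payload": {"steps": [[[0,0,0.004],[0,0,0]],[[0,0,0.004],[0,0,0]],[[0,0,0],[0,0,0]]]}}

```text
time_s: 3.75
eef_pos: [523.1, -225.8, 48.3]
ee_rot: [0.002, 0.671, 0.742, 0.0]
force: [-0.2, -0.2, 0.3]
grip_width: -0.001
```

Request:
{"api": "play_rows", "payload": {"steps": [[[0,0,0],[0,0,0]],[[0,0,0],[0,0,0]],[[0,0,0],[0,0,0]]]}}

```text
time_s: 4.05
eef_pos: [522.4, -225.6, 46.9]
ee_rot: [0.0, 0.671, 0.741, 0.0]
force: [0.8, -0.8, 0.2]
grip_width: -0.004
```

Run:
```python
from h import *
from rig import ctrl,cams
plan((522.8,-227.6,45),95.7)
im=cams.capture('side'); cv2.imwrite('pics/s2.png',cv2.resize(im[90:180,220:340],None,fx=6,fy=6,interpolation=cv2.INTER_CUBIC)[:,:,::-1])
```

```text
pos [ 522.4 -225.6   46.9] yaw 95.71 t 4.05 F [ 0.8 -0.8  0.2] tilt err [0.03 0.03 0.01]
1 turn rows [0.0007 0.0006 0.0003] ; 1 shift rows [-0.00265  0.00022  0.0026 ] total mm [-2.   0.2  1.9]
```

View pics/s2.png

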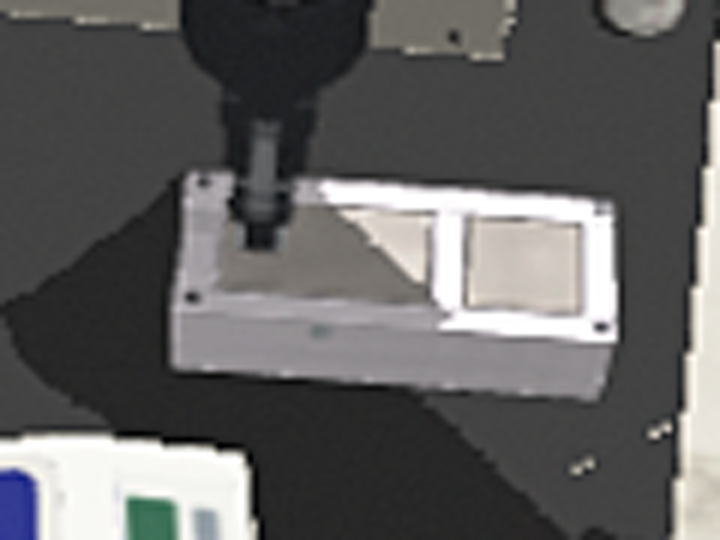

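Request:
{"api": "play_rows", "payload": {"steps": [[[-0.0025,0,0.002],[0,0,0]],[[0,0,0.002],[0,0,0]],[[0,0,0.002],[0,0,0]],[[0,0,0.002],[0,0,0]],[[0,0,0.002],[0,0,0]],[[0,0,0],[0,0,0]]]}}

```text
time_s: 4.7
eef_pos: [523.6, -227.7, 39.7]
ee_rot: [0.001, 0.671, 0.741, 0.001]
force: [3.8, -0.1, 3.7]
grip_width: -0.0
```

Request:
{"api": "play_rows", "payload": {"steps": [[[0,0,0.002],[0,0,0]],[[0,0,0.002],[0,0,0]],[[0,0,0],[0,0,0]]]}}

```text
time_s: 5.0
eef_pos: [523.8, -227.7, 36.7]
ee_rot: [0.002, 0.671, 0.741, 0.001]
force: [5.4, 1.1, 3.6]
grip_width: -0.001
```

Request:
{"api": "play_rows", "payload": {"steps": [[[0,0,0.002],[0,0,0]],[[0,0,0.002],[0,0,0]],[[0,0,0],[0,0,0]]]}}

```text
time_s: 5.3
eef_pos: [524.0, -227.8, 35.1]
ee_rot: [0.002, 0.671, 0.741, 0.001]
force: [2.0, 4.0, 16.9]
grip_width: 0.002
```

Request:
{"api": "play_rows", "payload": {"steps": [[[0,0,0.0013],[0,0,0]],[[0,0,0.0013],[0,0,0]],[[0,0,0],[0,0,0]]]}}

```text
time_s: 5.6
eef_pos: [524.2, -227.8, 34.7]
ee_rot: [0.002, 0.671, 0.742, 0.001]
force: [-3.4, 7.3, 31.1]
grip_width: -0.003
```

It has hit the stop about 9–10 mm down at 31 N. I'll back off and look.

Request:
{"api": "play_rows", "payload": {"steps": [[[0,0,-0.02],[0,0,0]],[[0,0,-0.06],[0,0,0]],[[0,0,-0.06],[0,0,0]],[[0,0,-0.02],[0,0,0]],[[0,0,0],[0,0,0]]], "grip": 0}}

```text
time_s: 6.1
eef_pos: [523.1, -227.9, 153.1]
ee_rot: [0.002, 0.671, 0.742, 0.0]
force: [-0.3, 0.3, 0.1]
grip_width: 0.848
```

Run:
```python
from h import *
from rig import ctrl,cams
plan((456,-234.5,100),95.7)
im=cams.capture('side'); cv2.imwrite('pics/s3.png',cv2.resize(im[90:180,220:340],None,fx=6,fy=6,interpolation=cv2.INTER_CUBIC)[:,:,::-1])
im=cams.capture('wrist'); cv2.imwrite('pics/w3.png',im[:,:,::-1]); i=cams.camera_info('wrist')
np.save('w3.npy',i,allow_pickle=True)
```

```text
pos [ 523.1 -227.9  153.1] yaw 95.72 t 6.1 F [-0.3  0.3  0.1] tilt err [0.16 0.16 0.02]
1 turn rows [0.0036 0.0035 0.0005] ; 3 shift rows [ 4.000e-05 -2.996e-02  2.361e-02] total mm [  0.1 -67.4  53.1]
```

View pics/s3.png

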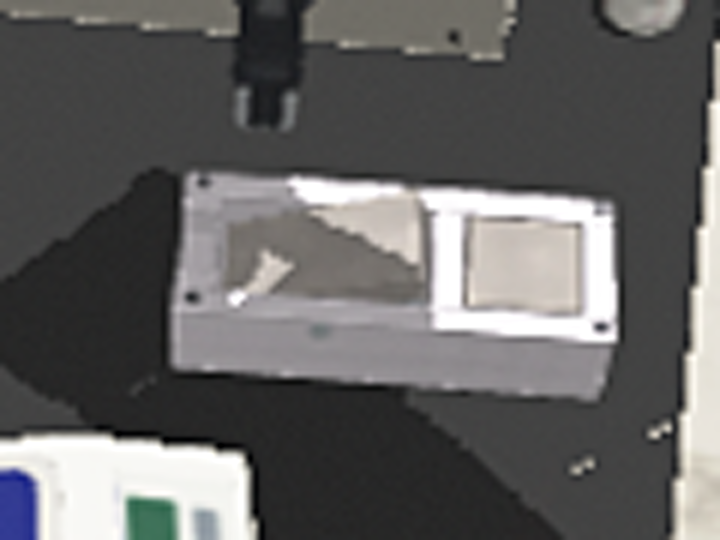

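View pics/w3.png

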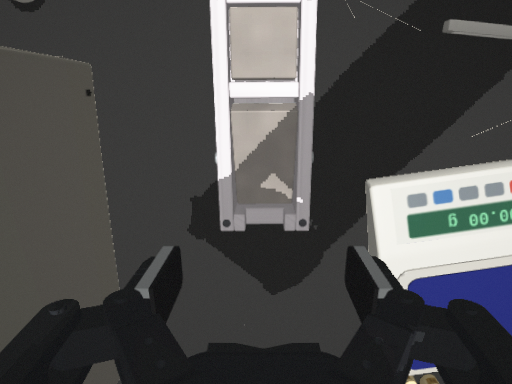

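Run:
```python
from h import *
from rig import cams
a=np.radians(5.7); ex=np.array([-np.sin(a),np.cos(a),0]); ey=-np.array([np.cos(a),np.sin(a),0]);ez=np.array([0,0,1.])
C=np.array([492.9,-230.9,36])
iw=np.load('w3.npy',allow_pickle=True).item(); iw['xyz']=iw['xyz']+7.4*ex
is_=cams.camera_info('side')
w=cv2.imread('pics/w3.png'); s=cv2.imread('pics/s3.png'); w=cv2.resize(w[70:240,195:335],None,fx=4,fy=4,interpolation=cv2.INTER_CUBIC)
for t,col in((18,(255,0,0)),(22,(0,0,255))):
    th=np.radians(t);u=ey*np.cos(th)+ez*np.sin(th);v=-ey*np.sin(th)+ez*np.cos(th)
    P=[C+sx*25*ex+45*sy*u+8*v for sx,sy in((1,1),(-1,1),(-1,-1),(1,-1))]+[C+sx*25*ex+45*u-8*v for sx in(1,-1)]
    for p in proj(iw,P): cv2.circle(w,tuple(int(q) for q in (p-[195,70]+.5)*4),2,col,-1)
    for p in proj(is_,P): cv2.circle(s,tuple(int(q) for q in (p-[220,90]+.5)*6),2,col,-1)
cv2.imwrite('pics/w3p.png',w);cv2.imwrite('pics/s3p.png',s)
```

```text
(no output)
```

View pics/w3p.png

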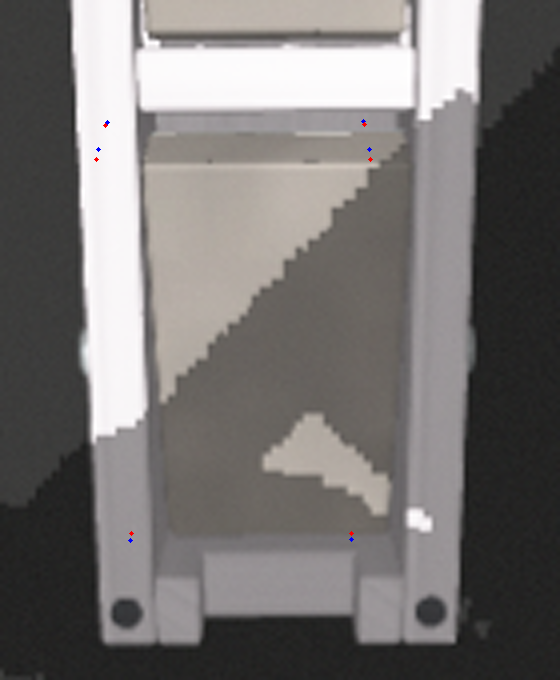

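View pics/s3p.png

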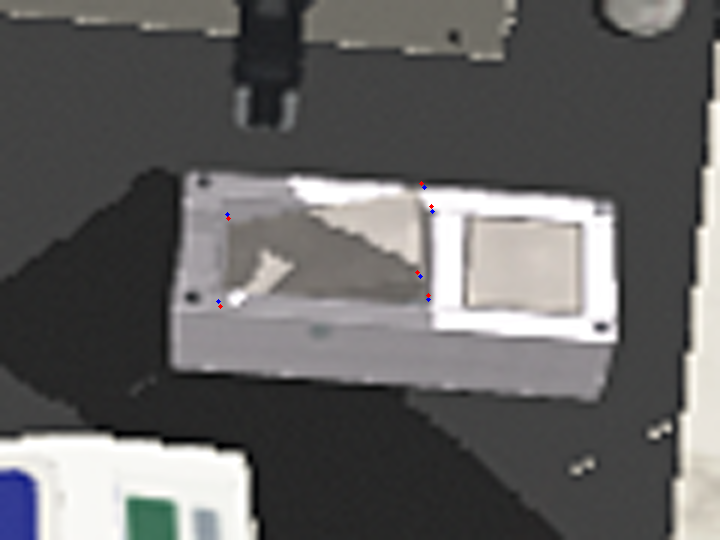

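Run:
```python
from h import *
from rig import ctrl,cams
s=ctrl.sense();M=rot(s['ee_rot']);i=cams.camera_info('wrist')
print(s['grip_width'],s['eef_pos'].round(1),'cam in tool',M.T@(i['xyz']-s['eef_pos']))
for y in(-11,0):
  for z in(0,-4,-8,-13):
    print(y,z,[proj(i,[s['eef_pos']+M@np.array([x,y,z])])[0].round(1).tolist() for x in(-42,0,42)])
im=cv2.imread('pics/w3.png');cv2.imwrite('pics/w3f.png',cv2.resize(im[225:345,100:410],None,fx=2.5,fy=2.5,interpolation=2))
```

```text
0.9907639616630042 [ 521.9 -227.1  149.9] cam in tool [  -0.70112634  -74.83923935 -144.23130051]
-11 0 [[181.9, 230.9], [264.7, 231.0], [347.5, 230.9]]
-11 -4 [[179.9, 234.2], [264.8, 234.3], [349.6, 234.1]]
-11 -8 [[177.8, 237.6], [264.8, 237.8], [351.8, 237.6]]
-11 -13 [[175.0, 242.2], [264.8, 242.4], [354.6, 242.1]]
0 0 [[183.6, 250.4], [264.7, 250.6], [345.7, 250.4]]
0 -4 [[181.7, 254.1], [264.7, 254.3], [347.7, 254.1]]
0 -8 [[179.7, 258.0], [264.8, 258.2], [349.8, 257.9]]
0 -13 [[177.0, 263.1], [264.8, 263.3], [352.6, 263.0]]
```

View pics/w3f.png

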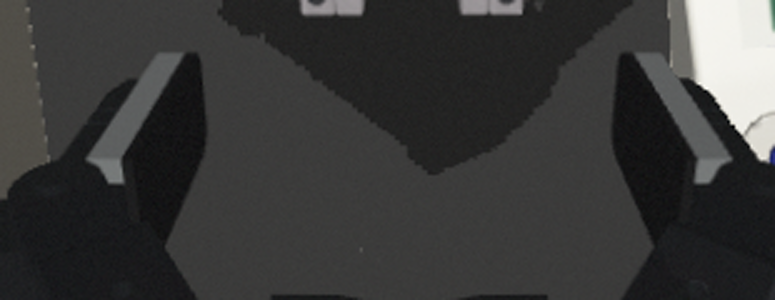

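```bash
python3 -c "
from h import *
plan((460.6,-234.1,42.5),95.7)"
```

```text
pos [ 521.9 -227.1  149.9] yaw 95.71 t 6.2 F [-0.4 -0.2 -0.2] tilt err [-0.09 -0.07  0.01]
1 turn rows [-0.002  -0.0015  0.0003] ; 3 shift rows [-0.00037 -0.02743  0.04771] total mm [ -0.8 -61.7 107.4]
```

Request:
{"api": "play_rows", "payload": {"steps": [[[-0.001,-0.041,0],[0,0,0]],[[0,-0.041,0.01],[0,0,0]],[[0,0,0.045],[0,0,0]],[[0,0,0.04],[0,0,0]],[[0,0,0.024],[0,0,0]],[[0,0,0],[0,0,0]],[[0,0,0],[0,0,0]],[[0,0,0],[0,0,0]]], "grip": 0}}

```text
time_s: 7.0
eef_pos: [461.7, -234.5, 62.4]
ee_rot: [0.0, 0.671, 0.742, 0.0]
force: [0.2, -0.4, 0.4]
grip_width: 1.001
```

Run:
```python
from h import *
from rig import cams
plan((460.6,-234.1,42.5),95.7)
im=cams.capture('wrist'); cv2.imwrite('pics/w4.png',im[:,:,::-1])
```

```text
pos [ 461.7 -234.5   62.4] yaw 95.72 t 7.0 F [ 0.2 -0.4  0.4] tilt err [0.04 0.04 0.02]
1 turn rows [0.0009 0.0009 0.0005] ; 1 shift rows [ 0.00063 -0.00136  0.02655] total mm [ 0.5 -1.  19.9]
```

View pics/w4.png

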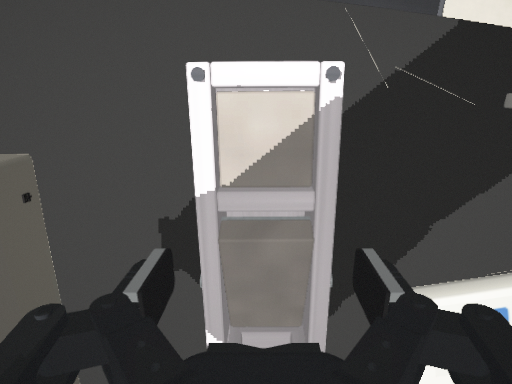

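Jaws are centred on the slab (columns 219–311). Lowering the last 20 mm, then closing.

Request:
{"api": "play_rows", "payload": {"steps": [[[0.0006,-0.0013,0.0135],[0,0,0]],[[0,0,0.013],[0,0,0]],[[0,0,0],[0,0,0]],[[0,0,0],[0,0,0]]]}}

```text
time_s: 7.45
eef_pos: [460.2, -233.8, 41.6]
ee_rot: [-0.0, 0.671, 0.741, -0.0]
force: [-0.6, 0.3, -0.3]
grip_width: 0.999
```

Request:
{"api": "play_rows", "payload": {"steps": [[[0,0,0],[0,0,0]],[[0,0,0],[0,0,0]],[[0,0,0],[0,0,0]],[[0,0,0],[0,0,0]],[[0,0,0],[0,0,0]],[[0,0,0],[0,0,0]]], "grip": 1, "squeeze": 60}}

```text
time_s: 8.05
eef_pos: [460.5, -234.0, 42.2]
ee_rot: [0.0, 0.671, 0.741, 0.0]
force: [-1.3, 0.8, 4.6]
grip_width: 0.568
```

Run:
```python
from h import *
from rig import cams
plan((460.6,-234.1,42.5),95.7)
im=cams.capture('wrist'); cv2.imwrite('pics/w5.png',im[:,:,::-1])
im=cams.capture('side'); cv2.imwrite('pics/s5.png',cv2.resize(im[90:180,220:340],None,fx=6,fy=6,interpolation=cv2.INTER_CUBIC)[:,:,::-1])
```

```text
pos [ 460.5 -234.    42.2] yaw 95.72 t 8.05 F [-1.3  0.8  4.6] tilt err [0.02 0.02 0.02]
1 turn rows [0.0005 0.0005 0.0003] ; 1 shift rows [-0.00011  0.00014 -0.00041] total mm [-0.1  0.1 -0.3]
```

View pics/w5.png

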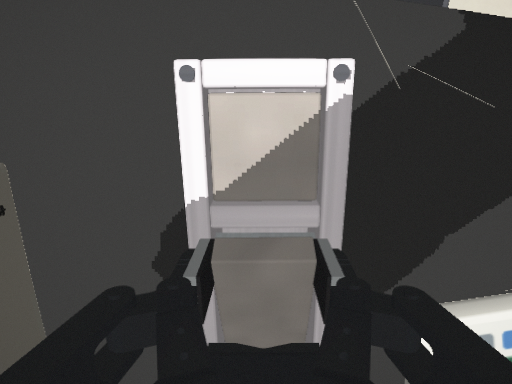

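View pics/s5.png

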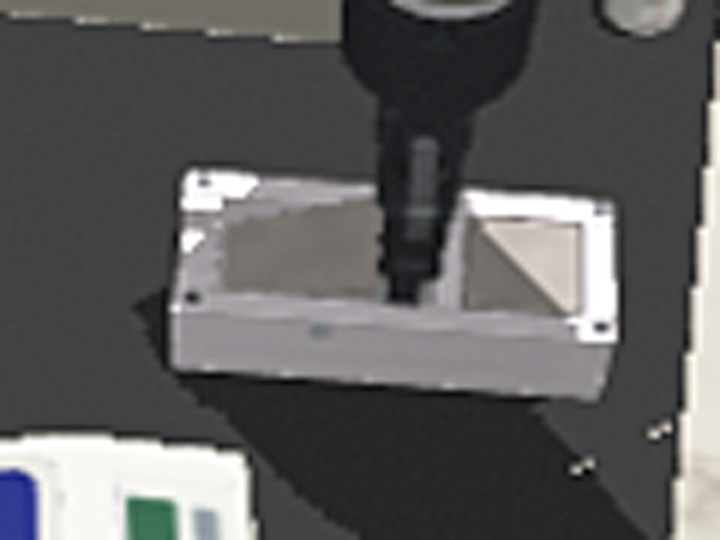

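Request:
{"api": "play_rows", "payload": {"steps": [[[0,0,0],[0,0,0]],[[0,0,-0.007],[0,0,0]],[[0,0,-0.013],[0,0,0]],[[0,0,-0.02],[0,0,0]],[[0,0,-0.03],[0,0,0]],[[0,0,-0.04],[0,0,0]],[[0,0,-0.03],[0,0,0]],[[0,0,-0.02],[0,0,0]],[[0,0,0],[0,0,0]],[[0,0,0],[0,0,0]],[[0,0,0],[0,0,0]]], "squeeze": 90}}

```text
time_s: 9.25
eef_pos: [459.9, -233.6, 160.9]
ee_rot: [-0.001, 0.671, 0.741, -0.0]
force: [-0.6, -0.5, -0.8]
grip_width: 0.557
```

Run:
```python
from h import *
from rig import cams
plan((460.6,-234.1,42.5),95.7)
im=cams.capture('wrist'); cv2.imwrite('pics/w6.png',im[:,:,::-1])
im=cams.capture('side'); cv2.imwrite('pics/s6.png',cv2.resize(im[40:200,180:360],None,fx=4,fy=4,interpolation=cv2.INTER_CUBIC)[:,:,::-1])
im=cams.capture('top'); cv2.imwrite('pics/t6.png',cv2.resize(im[130:290,270:430],None,fx=4,fy=4,interpolation=cv2.INTER_CUBIC)[:,:,::-1])
```

```text
pos [ 459.9 -233.6  160.9] yaw 95.72 t 9.25 F [-0.6 -0.5 -0.8] tilt err [-0.08 -0.08  0.02]
1 turn rows [-0.0018 -0.0018  0.0004] ; 3 shift rows [-0.00027  0.00029  0.05263] total mm [ -0.6   0.7 118.4]
```

View pics/w6.png

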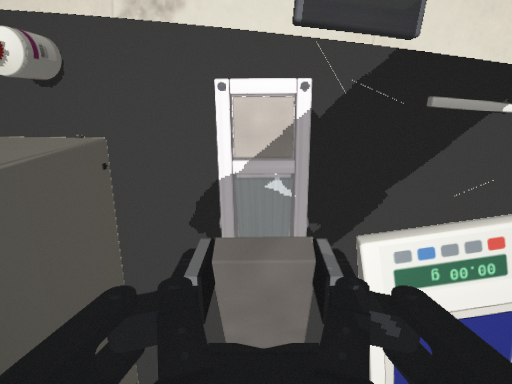

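View pics/s6.png

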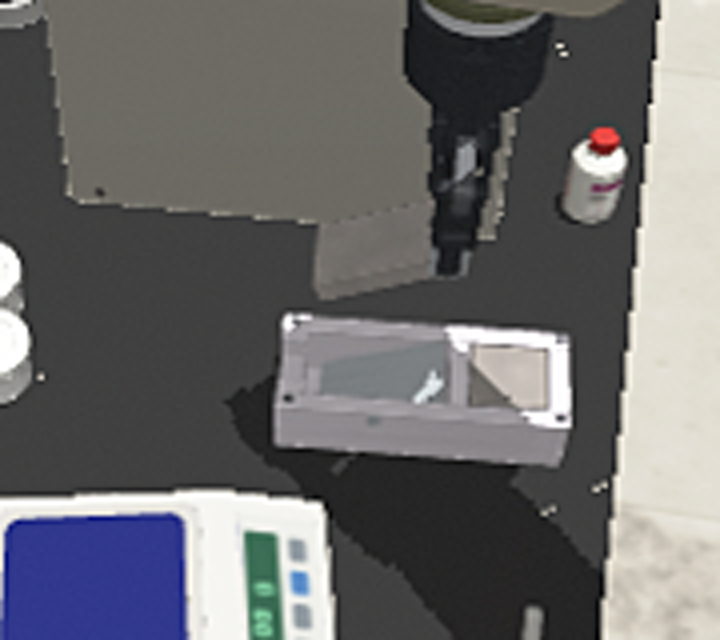

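View pics/t6.png

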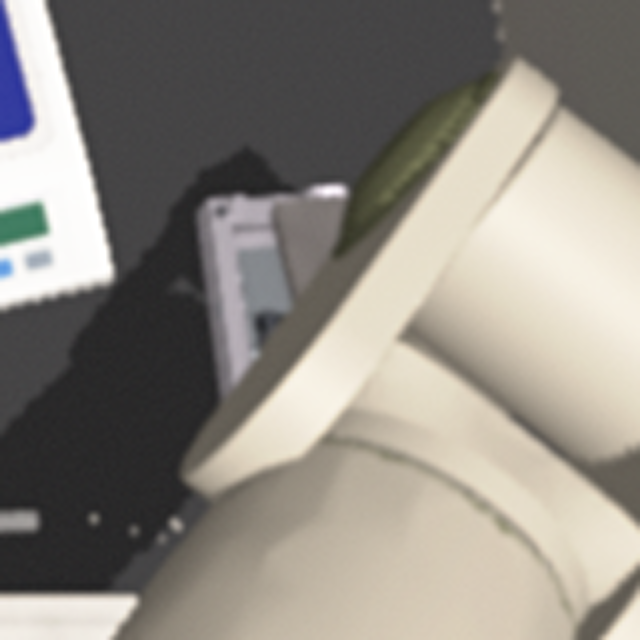

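The slab is out, still tipped about 22° in the grip (the end edge sits at rows 237–262, as before the lift), and the short tile is in place. Moving over the pan and turning.

Request:
{"api": "play_rows", "payload": {"steps": [[[0.02,0.0158,0],[0,0,0]],[[0.0448,0.0354,0],[0,0,0]],[[0.0448,0.0354,0],[0,0,0]],[[0.0448,0.0354,0],[0,0,0]],[[0.0448,0.0354,0],[0,0,0]],[[0.0448,0.0354,0],[0,0,0]],[[0.0448,0.0354,0],[0,0,0]],[[0.0248,0.0196,0],[0,0,0]],[[0,0,0],[0,0,0.14]],[[0,0,0],[0,0,0.185]],[[0,0,0],[0,0,0.185]],[[0,0,0],[0,0,0.185]],[[0,0,0],[0,0,0.185]],[[0,0,0],[0,0,0.185]],[[0,0,0],[0,0,0.185]],[[0,0,0],[0,0,0.185]],[[0,0,0],[0,0,0.185]],[[0,0,0],[0,0,0.185]]]}}

```text
time_s: 11.2
eef_pos: [621.7, 18.7, 161.2]
ee_rot: [-0.0, 0.992, 0.123, -0.001]
force: [-0.2, -0.3, -0.9]
grip_width: 0.561
```

Request:
{"api": "play_rows", "payload": {"steps": [[[0,0,0],[0,0,0]],[[0,0,0],[-0.122,0,0]],[[0,0,0],[-0.122,0,0]],[[0,0,0],[-0.122,0,0]],[[0,0,0],[-0.122,0,0]],[[0,0,0],[0,0,0]],[[0,0,0],[0,0,0]],[[0,0,0],[0,0,0]]]}}

```text
time_s: 12.0
eef_pos: [622.1, 18.0, 162.0]
ee_rot: [0.188, 0.974, 0.124, 0.024]
force: [-0.4, -0.0, -2.6]
grip_width: 0.553
```

Run:
```python
from h import *
from rig import cams,ctrl
s=ctrl.sense();print(s['eef_pos'].round(1),rot(s['ee_rot']).round(3),s['grip_width'],s['joints'].round(2))
im=cams.capture('side'); cv2.imwrite('pics/s7.png',cv2.resize(im[110:270,120:320],None,fx=4,fy=3.7,interpolation=cv2.INTER_CUBIC)[:,:,::-1])
im=cams.capture('wrist'); cv2.imwrite('pics/w7.png',im[:,:,::-1])
```

```text
[622.1  18.  162. ] [[ 0.968  0.232  0.093]
 [ 0.25  -0.899 -0.361]
 [-0.     0.372 -0.928]] 0.5533514938874614 [-0.01  0.57  1.35 -0.4   1.15 -0.11]
```

View pics/s7.png

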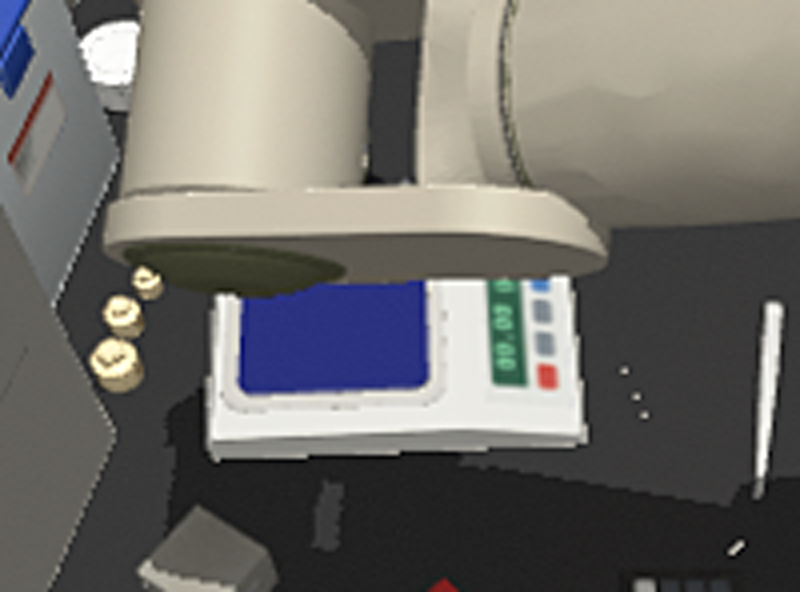

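View pics/w7.png

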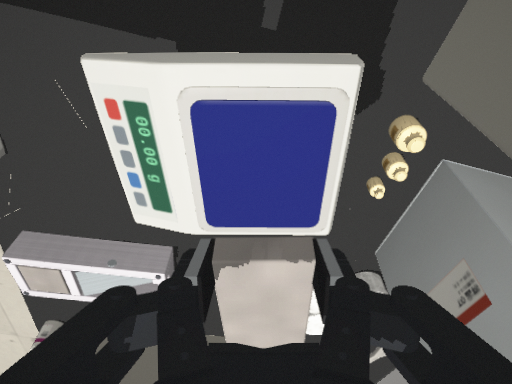

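Run:
```python
from h import *
from rig import cams
i=cams.camera_info('wrist'); im=cv2.imread('pics/w7.png')
m=cv2.inRange(cv2.cvtColor(im,cv2.COLOR_BGR2HSV),(110,140,60),(130,255,255))
cn=max(cv2.findContours(m,0,2)[0],key=cv2.contourArea)
print(cv2.minAreaRect(planez(i,cn.reshape(-1,2),47)[:,:2].astype(np.float32)))
print('expected px of pan',proj(i,[[629.3,-12.6,47]]))
```

```text
((629.4204711914062, -14.931739807128906), (110.72067260742188, 130.04188537597656), 13.861204147338867)
expected px of pan [[262.6653273  171.04571138]]
```

Request:
{"api": "play_rows", "payload": {"steps": [[[-0.0006,-0.017,0.0392],[0,0,0]],[[0,-0.0157,0.0392],[0,0,0]],[[0,-0.0157,0.0392],[0,0,0]],[[0,0,0],[0,0,0]],[[0,0,0],[0,0,0]],[[0,0,0],[0,0,0]],[[0,0,0],[0,0,0]]]}}

```text
time_s: 12.8
eef_pos: [622.1, 19.1, 68.5]
ee_rot: [0.189, 0.974, 0.124, 0.025]
force: [0.1, -1.1, -2.0]
grip_width: 0.552
```

Run:
```python
from h import *
from rig import cams,ctrl
s=ctrl.sense();print(s['time_s'],s['eef_pos'].round(1),s['force'].round(1))
im=cams.capture('side'); cv2.imwrite('pics/s8.png',cv2.resize(im[130:260,140:290],None,fx=4.5,fy=4.5,interpolation=cv2.INTER_CUBIC)[:,:,::-1])
im=cams.capture('wrist'); cv2.imwrite('pics/w8.png',im[:,:,::-1])
```

```text
12.8 [622.1  19.1  68.5] [ 0.1 -1.1 -2. ]
```

View pics/s8.png

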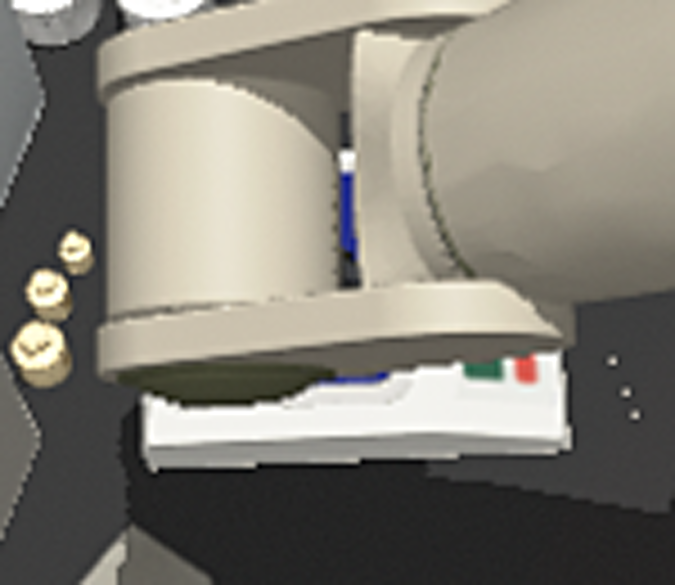

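View pics/w8.png

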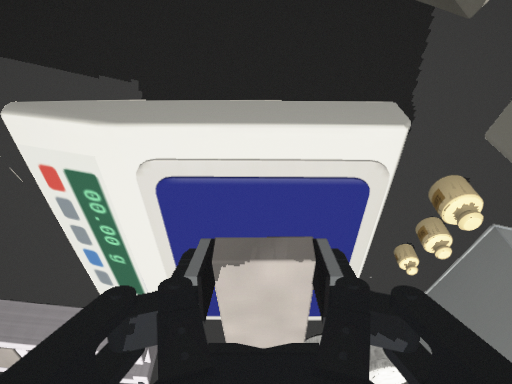

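Request:
{"api": "play_rows", "payload": {"steps": [[[0,-0.0035,0.0087],[0,0,0]],[[0,-0.0035,0.0087],[0,0,0]],[[0,-0.0007,0.0019],[0,0,0]],[[0,-0.0007,0.0019],[0,0,0]],[[0,0,0],[0,0,0]],[[0,0,0],[0,0,0]]]}}

```text
time_s: 13.5
eef_pos: [621.4, 19.1, 49.5]
ee_rot: [0.189, 0.974, 0.124, 0.024]
force: [-0.8, 0.9, -1.4]
grip_width: 0.556
```

Request:
{"api": "play_rows", "payload": {"steps": [[[0,-0.0007,0.0019],[0,0,0]],[[0,0,0],[0,0,0]],[[0,0,0],[0,0,0]]]}}

```text
time_s: 13.8
eef_pos: [621.5, 19.1, 49.2]
ee_rot: [0.189, 0.974, 0.124, 0.024]
force: [-4.6, 1.6, 7.4]
grip_width: 0.555
```

Run:
```python
from h import *
from rig import cams,ctrl
s=ctrl.sense();print(s['time_s'],s['eef_pos'].round(1),s['force'].round(1),s['wrist_torque'].round(2))
im=cams.capture('top'); cv2.imwrite('pics/t9.png',cv2.resize(im[90:230,180:330],None,fx=4.2,fy=4.2,interpolation=cv2.INTER_CUBIC)[:,:,::-1])
im=cams.capture('wrist'); cv2.imwrite('pics/w9.png',im[:,:,::-1])
```

```text
13.8 [621.5  19.1  49.2] [-4.6  1.6  7.4] [-0.09  0.66 -0.28]
```

View pics/t9.png

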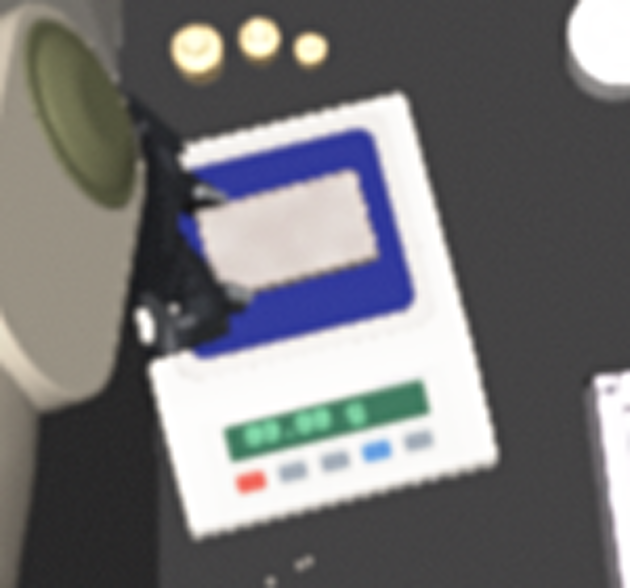

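View pics/w9.png

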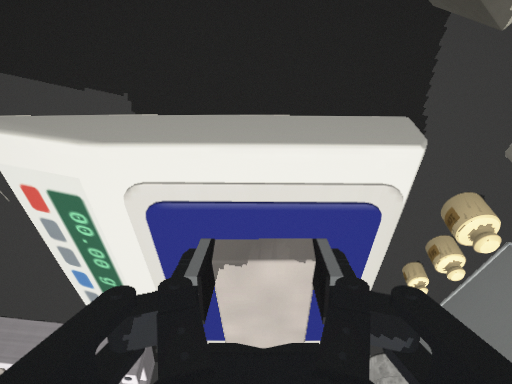

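The slab is centred and touching the pan. Easing the grip, then opening and backing away.

Request:
{"api": "play_rows", "payload": {"steps": [[[0,0,0],[0,0,0]],[[0,0,0],[0,0,0]]], "squeeze": 20}}

```text
time_s: 14.1
eef_pos: [621.5, 19.1, 49.2]
ee_rot: [0.189, 0.974, 0.124, 0.025]
force: [-5.1, 1.7, 7.3]
grip_width: 0.555
```

Request:
{"api": "play_rows", "payload": {"steps": [[[0,0,0],[0,0,0]],[[0,0,0],[0,0,0]],[[0,0,0],[0,0,0]],[[0,0,0],[0,0,0]],[[0,0,0],[0,0,0]],[[0,0,0],[0,0,0]]], "grip": 0}}

```text
time_s: 14.7
eef_pos: [621.3, 19.0, 47.9]
ee_rot: [0.189, 0.974, 0.124, 0.024]
force: [-0.7, -0.5, -0.3]
grip_width: 1.002
```

Request:
{"api": "play_rows", "payload": {"steps": [[[0,0,-0.01],[0,0,0]],[[0,0,-0.03],[0,0,0]],[[0,0,-0.05],[0,0,0]],[[0,0,-0.05],[0,0,0]],[[0,0,-0.05],[0,0,0]],[[0,0,-0.03],[0,0,0]],[[0,0,0],[0,0,0]],[[0,0,0],[0,0,0]],[[0,0,0],[0,0,0]]]}}

```text
time_s: 15.6
eef_pos: [605.4, 78.4, 199.5]
ee_rot: [0.189, 0.974, 0.124, 0.023]
force: [-0.1, -0.3, 0.6]
grip_width: 1.004
```

Run:
```python
from h import *
from rig import cams,ctrl
s=ctrl.sense();print(s['time_s'],s['eef_pos'].round(1),s['force'].round(1))
im=cams.capture('top'); cv2.imwrite('pics/t10r.png',im[:,:,::-1]);cv2.imwrite('pics/t10.png',cv2.resize(im[90:270,190:380],None,fx=3.2,fy=3.2,interpolation=cv2.INTER_CUBIC)[:,:,::-1])
im=cams.capture('wrist'); cv2.imwrite('pics/w10.png',im[:,:,::-1])
for c in('top','wrist'): print([(r['pixel'],r['p']) for r in cams.tip_of(c,'slab_centre')])
for c in('top','wrist'):
  for r in cams.tip_of(c,'slab_centre')[:3]: print(c,planez(cams.camera_info(c),[r['pixel']],55)[0].round(1))
```

```text
15.6 [605.4  78.4 199.5] [-0.1 -0.3  0.6]
[([246.4, 145.7], 0.7)]
[([264.2, 204.1], 0.6)]
top [631.  -11.8  55. ]
wrist [630.4 -13.9  55. ]
```

View pics/t10.png

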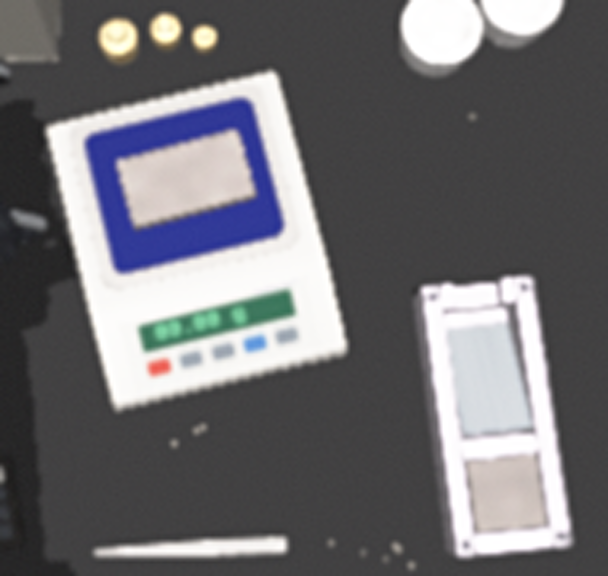

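View pics/w10.png

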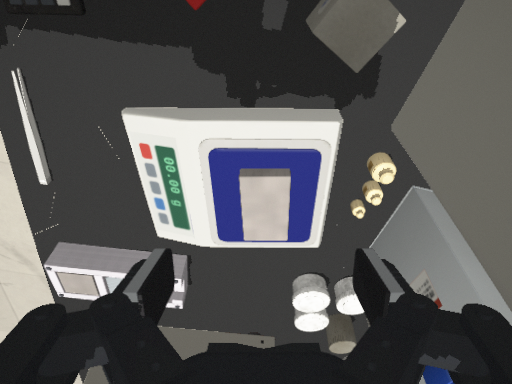

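The slab lies flat about 1–2 mm from the pan centre, the short tile is still in its pocket, and the gripper is clear. Handing in.

```bash
python3 -c "
from rig import ctrl
print(ctrl.sense()['time_s'],ctrl.finish_job())"
```

```text
the job is handed in; nothing more can be done
15.9 None
```

I pressed down the long slab's notch end, and its other end tipped up about 22°. I gripped that raised end, lifted the slab out, turned it level and laid it in the scale's blue pan. I then opened the gripper and backed away, and handed in at 15.9 s of the 51 s allowed.

**Last checks:**
- **Position:** The top and wrist cameras put the slab centre at (631.0, -11.8) and (630.4, -13.9). I measured the pan centre at (629.3, -12.6) from the fixed cameras and y = -14.9 from the wrist camera. The slab is therefore within about 2–3 mm of the middle.
- **Flatness:** It looks flat in the top and wrist pictures. I did not measure its tilt by triangulation.
- **Rest of the scene:** The short slab is still in its pocket and nothing was touching the robot. The red look-alike was never approached.

**Disagreements along the way:**
- **Wrist camera:** My first wrist reading was about 6–7 mm off. The arm was still settling when the picture was taken, and later readings agreed to about 2 mm.
- **Pan height:** Triangulating the pan gave 41 mm instead of the stated 47 mm. The height at which the slab touched down agreed with 47 mm.
- **Pan size:** The blue area measured about 105 x 125 mm, smaller than the stated 128 x 148 mm. The light rim around it probably counts as part of the pan, and the slab lies wholly inside the blue.
- **Press force:** The slab reached its stop slightly early, 9–10 mm down rather than 10–12 mm, with a peak reading of 31 N.

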